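# Unbolt the specimen case beside the hardness tester

### The job

Unbolt the lid of the specimen case with the round window: lift the knobbed handle of its barrel bolt up out of the notch, slide the bolt all the way back out of its keeper, and let go. Leave the bolt of the case with the square window shut.

Things in the scene. Friction and masses are not known exactly. Their poses are not given: they have to be found in the camera images.
- case_round: White case with the ROUND window in its dark grey lid, fixed to the bench, 180 x 220 x 70 mm; origin under its centre. On top lies a steel barrel bolt, rod 14 mm, along case y; rod axis at x +25, z 92 mm. Guides round the rod reach z 105. A guard plate with the notch stands 22 to 28 mm from the rod axis on the knob side (+x), top z 108. The keeper is at +y.
- knob_round (a point): Centre of the 22 mm ball knob on that bolt's 12 mm bar handle, 60 mm from the rod axis. Its x axis runs along the handle outward, y is level along the rod towards the keeper (the bolt slides out along -y). Bolted: handle 15 degrees above level, pointing to case +x, away from the window; knob 107 mm above the bench, 37 above the lid, nothing within 40 mm beside it along y.
- handle_round (a joint): Swing of that handle up about the rod axis (rad): 0 lying in the notch, stop at 1.2; clears the guard from about 0.6. Takes about 1 N at the knob. Let go, it falls by its own weight: back into the notch or, with the bolt drawn, onto the guard's top edge at about 0.57.
- bolt_round (a joint): How far that bolt is slid out of its keeper (m): 0 bolted, stop at 0.050 fully out; needs 2 to 4 N and stays where it is left. With the handle in the notch it has only about 2 mm of play.
- knob_square (a point): The knob of the other case, which has a SQUARE window and the same bolt and sizes: to be left alone. The two cases stand side by side about 0.4 m apart; either may be the left one.

How it is judged:
By the outcome, as a careful person would: the job done as asked, in the order asked, and still so for the second after the job is handed in, with the robot touching nothing.
It also fails if it takes over 38 s, if anything falls off the work surface, if the arm or the gripper's body presses on something with over 40 N, if the wrist force passes 120 N, or if a joint passes its speed limit or range.

### The arm

A 7-joint arm with a two-finger parallel gripper is mounted at the origin on the work surface. World frame = base frame: x ahead of the robot, y to its left, z up, the work surface at z = 0. Lengths are in mm, angles in rad, forces in N, time in s.
With the tool pointing down it reaches from about 350 to 900 mm from the base axis. Payload 8.1 kg.
Tool frame: the origin (TCP) lies at the very end of the fingers, on their centre line; the grasp point (between the pads) lies 19 mm behind it; z points along the fingers, y is the line along which they close (so a half turn about z gives the same grasp; the last joint's range is limited). The gripper opens to 92 mm and grips with 3 to 60 N. Pads are 19 mm wide; open, the fingers measure 130 mm over their backs; the gripper's body (75 mm by 190 mm) begins 47 mm behind the grasp point.
Start: joints at [-1.401, 0.434, 0.025, 1.573, -0.012, 1.134, -0.075], TCP at [168.421, 601.895, 196.442] pointing down, gripper open.
Joint ranges: [-2.62, 2.62], [-0.44, 2.09], [-1.27, 1.32], [0.08, 2.57], [-1.32, 4.46], [0.12, 2], [-2.74, 2.74]. Speed limits (rad/s): [2.22, 2.22, 3.01, 3.01, 3.14, 3.14, 3.14].

### API

Orientations are given as [roll, pitch, yaw] about the fixed x, y, z axes, in that order (R = Rz(yaw) Ry(pitch) Rx(roll)).
In Python, from rig import sense, get_image, close_job gives the robot as it stands. The module is installed in compiled form; this text tells all that it offers.
- The arm moves only by the shell command python3 -m creep 'ROWS' [OPENING] [FORCE]. ROWS is JSON, a list of rows, each a list of 2 entries, a list of its own where there are three numbers: the shift along the world's x, y, z in units of 40 mm (1.0 is 40 mm), then the turn about the world's z in degrees. In form: [[[dx, dy, dz], yaw], ...]. A call has 1 to 12 rows; each row is the pose to reach, as a shift and turn from the pose commanded when the call began; what a row does not reach only later rows make up. A row lasts 1/8 s, in which the tool goes at most 62.5 mm and 10.7 degrees, less where a joint would pass 70% of its speed; a pose out of reach is approached as far as the arm can. A call with a gripper value outside its range is refused whole. OPENING is the opening, from 0 (shut) to 1 (fully open), set as the call begins (- or left out, the last holds). The fingers move at their own pace and stop on an object; FORCE is the grip in N (left out, the last holds). Time passes only in rows, so rows that repeat a pose let the fingers close. It gives the time, the measured TCP pose, the force, the opening and the grip force at its end, in the units of the state.
- sense(): the state, without advancing time (a new reading comes with each control period).
- get_image(name): name is "scene" or "side" or "wrist"; returns a dict with "img" (384x512x3 uint8, red, green, blue), "intrinsics" (3x3 intrinsics, pixels), "camera_from_world" (4x4, takes a point from world to camera coordinates); the wrist camera has in their place "tool_from_camera" (4x4, takes a point from camera to tool coordinates, whose origin is the TCP and whose axes are the flange's). Camera axes: x right, y up, looking along -z (the intrinsics and any distortion apply to the point x, -y, -z); pixel columns grow to the right and rows downward; lengths in mm; the calibration is good to about 2 mm. The wrist camera is an equidistant fisheye: a pixel r from the principal point sees the ray r / f radians off the axis. A picture is of the moment at which its call begins: read the wrist's pose just before it. There is no depth.
- close_job(): hands the job in; it is judged then, once.
The state is a dict: "t": time; "joints": joint angles; "qd": joint speeds; "effort": joint torques, N m; "eef_pos": TCP position; "orientation": TCP orientation; "wrist_force": force on the tool from outside, world axes, zero at the start; "ft_torque": the same for the moment, N m; "opening": finger opening in mm; "grip_force": force on a finger pad.
Only numpy, scipy, OpenCV 4.12 (cv2) and the standard library are available. Lean on these libraries where they do the work, as an engineer would, in place of code of your own. Each camera call takes 0.05 s, during which the arm holds its last target. There are 200 camera calls.

## Working session

There is one attempt and no reset: what is moved stays moved. The work goes in short steps, Python scripts to look and compute and a shell command to move; the robot and the scene stay as the last step left them, time stands still between calls to the robot, and variables do not carry over. Pictures are saved under pics/ and viewed, at most 10 in all, crops included, and the job is handed in when it is done.

```bash
mkdir -p pics; cat > h.py <<'E'
import numpy as np, cv2
from rig import sense, get_image
def ray(d,u,v):
    K=np.array(d["intrinsics"]);T=np.array(d["camera_from_world"])
    p=np.linalg.inv(K)@[u,v,1.]; c=np.array([p[0],-p[1],-p[2]])
    R=T[:3,:3]; return -R.T@T[:3,3], R.T@c
def plane(d,u,v,z):
    o,r=ray(d,u,v); return o+r*(z-o[2])/r[2]
def proj(d,P):
    K=np.array(d["intrinsics"]);T=np.array(d["camera_from_world"])
    c=T[:3,:3]@np.array(P,float)+T[:3,3]; q=K@[c[0],-c[1],-c[2]]; return q[:2]/q[2]
E
python3 - <<'E'
from h import *
import pickle
s=sense();print({k:np.round(v,3) for k,v in s.items()})
D={}
for n in("scene","side","wrist"):
    D[n]=get_image(n); D[n]["s"]=s
    cv2.imwrite(f"pics/{n}0.png",D[n]["img"][:,:,::-1])
    print(n,[ (k,np.round(v,3).tolist()) for k,v in D[n].items() if k not in("img","s")])
pickle.dump(D,open("d0.pkl","wb"))
a=np.hstack([D["scene"]["img"],D["side"]["img"]])[:,:,::-1]
E
```

```text
{'t': np.float64(0.0), 'joints': array([-1.401,  0.435,  0.025,  1.574, -0.012,  1.134, -0.075]), 'qd': array([-0.001, -0.001, -0.   ,  0.   , -0.001,  0.001, -0.001]), 'effort': array([ 0.0000e+00, -6.6786e+01,  9.8400e-01, -3.1446e+01, -6.1000e-02,
        4.3000e-02,  0.0000e+00]), 'eef_pos': array([168.296, 601.337, 195.649]), 'orientation': array([-3.14 ,  0.   ,  2.869]), 'wrist_force': array([-0.65 , -0.014, -0.295]), 'ft_torque': array([-0.006,  0.059,  0.021]), 'grip_force': np.float64(0.0), 'opening': np.float64(91.735)}
scene [('intrinsics', [[451.326, 0.0, 256.158], [0.0, 451.326, 190.984], [0.0, 0.0, 1.0]]), ('camera_from_world', [[0.602, 0.798, -0.012, -325.627], [-0.682, 0.522, 0.512, 314.533], [0.415, -0.3, 0.859, -1251.032], [0.0, 0.0, 0.0, 1.0]])]
side [('intrinsics', [[469.797, 0.0, 260.301], [0.0, 469.797, 193.788], [0.0, 0.0, 1.0]]), ('camera_from_world', [[-0.708, -0.706, 0.005, 369.385], [0.437, -0.432, 0.789, -325.141], [-0.555, 0.561, 0.615, -600.723], [0.0, 0.0, 0.0, 1.0]])]
wrist [('intrinsics', [[297.319, 0.0, 252.253], [0.0, 297.319, 183.66], [0.0, 0.0, 1.0]]), ('tool_from_camera', [[0.001, 0.964, 0.264, 70.222], [1.0, -0.001, 0.0, 1.173], [0.0, 0.264, -0.964, -187.262], [0.0, 0.0, 0.0, 1.0]])]
```

View pics/scene0.png

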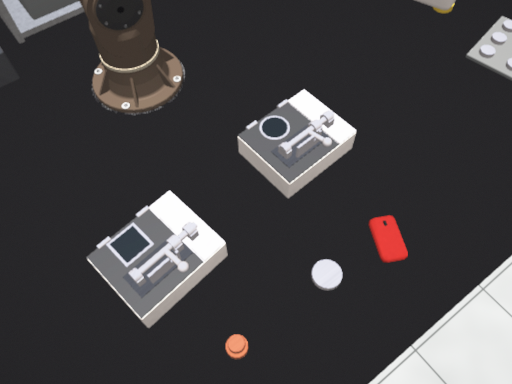

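View pics/side0.png

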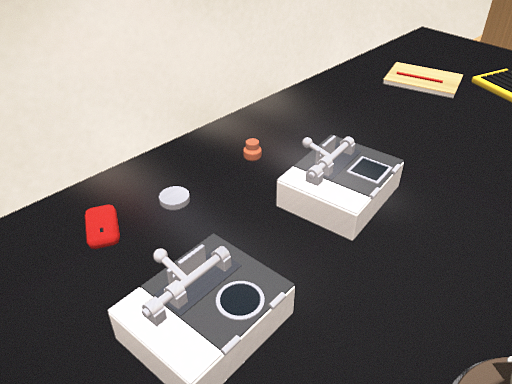

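The scene view shows the round-window case at about (297,140), its knob at (327,142) and its rod running from (285,148) to (327,118), with the keeper on the white strip at upper right. The side view has the same knob at (160,256), with the keeper end of the rod at (150,310) and the other end at (225,257). The square-window case is at (157,257) in the scene view and (340,185) in the side view.

```bash
python3 - <<'E'
from h import *
import pickle
D=pickle.load(open("d0.pkl","rb")); A=D["scene"];B=D["side"]
def crop(d,x0,y0,x1,y1): return cv2.resize(d["img"][y0:y1,x0:x1,::-1],None,fx=4,fy=4,interpolation=cv2.INTER_CUBIC)
a=crop(A,265,90,365,200);b=crop(B,105,230,205,340)
cv2.imwrite("pics/crop.png",np.hstack([a,b]))
def tri(u,w):
    o1,r1=ray(A,*u);o2,r2=ray(B,*w);r1/=np.linalg.norm(r1);r2/=np.linalg.norm(r2)
    M=np.stack([r1,-r2],1);t=np.linalg.lstsq(M,o2-o1,rcond=None)[0]
    p,q=o1+t[0]*r1,o2+t[1]*r2;return (p+q)/2,np.linalg.norm(p-q)
print("knob",tri((327,142),(160,256)))
print("knobplane",plane(A,327,142,107),plane(B,160,256,107))
print("sq knob",plane(A,183,267,107),plane(B,307,143,107))
for n,u,w in(("keeper",(327,118),(150,310)),("far",(285,148),(225,257))): print(n,tri(u,w),plane(A,*u,92),plane(B,*w,92))
print("base",proj(A,[0,0,0]),"tcp",proj(A,D["wrist"]["s"]["eef_pos"]))
E
```

```text
knob (array([536.29120443, 202.52802843, 105.18684591]), np.float64(1.7455261807739806))
knobplane [536.72154378 200.67767528 107.        ] [535.32146195 204.0227516  107.        ]
sq knob [ 591.56504647 -209.26129973  107.        ] [ 589.7713553  -205.07238989  107.        ]
keeper (array([475.03849658, 263.44866119,  85.07639357]), np.float64(6.576945743018908)) [477.22373231 255.96559142  92.        ] [472.22505947 268.26391952  92.        ]
far (array([480.59952285, 124.6757561 ,  87.28918564]), np.float64(5.223305329419372)) [484.83505737 124.35778661  92.        ] [475.27332452 125.66386732  92.        ]
base [138.6836185   77.51167281] tcp [351.9724895  -41.16873212]
```

View pics/crop.png

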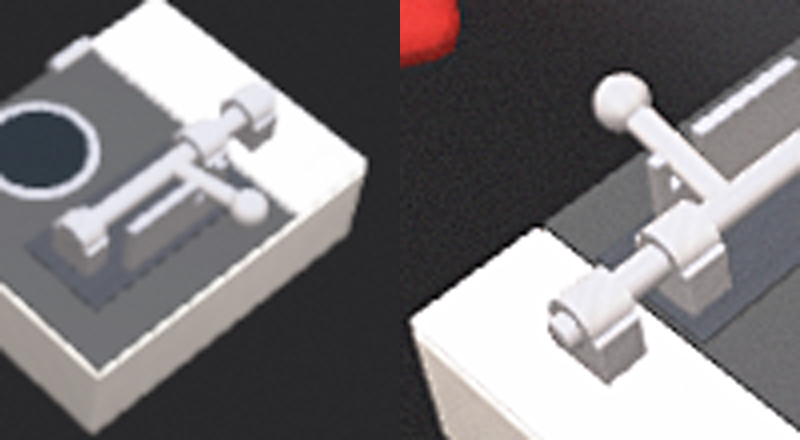

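The crop refines the knob to (326.7,141.2) in the scene view and (160.2,255.2) in the side view, so it sits at about (536,202,107), and the height agrees with the given 107. The tool's closing axis must turn by about +18° to line up with case y. I'll move above the knob.

```bash
python3 -m creep '[[[9.2,-10,0],18],[[9.2,-10,0],18],[[9.2,-10,0],18],[[9.2,-10,0],18],[[9.2,-10,0],18],[[9.2,-10,0],18],[[9.2,-10,0],18],[[9.2,-10,0],18],[[9.2,-10,0],18],[[9.2,-10,0],18],[[9.2,-10,0],18],[[9.2,-10,0],18]]' 1 15
```

```text
t: 1.65
eef_pos: [535.4, 203.4, 196.3]
orientation: [3.141, -0.001, -3.098]
wrist_force: [0.7, 1.0, -0.1]
opening: 92.2
grip_force: 0.0
```

```bash
python3 - <<'E'
from h import *
import pickle
D=pickle.load(open("d0.pkl","rb")); A=D["scene"];B=D["side"]
p=plane(A,290,183.7,70);q=plane(A,356.2,131.2,70);print("edge +x",p,q,np.linalg.norm(q-p),np.degrees(np.arctan2(*(q-p)[[1,0]])))
from scipy.spatial.transform import Rotation as R
s=sense();print(s["t"],s["eef_pos"],s["orientation"],s["wrist_force"])
W=get_image("wrist");cv2.imwrite("pics/w1.png",W["img"][:,:,::-1])
# predicted pixel of knob estimate in the wrist view
Rt=R.from_euler("xyz",s["orientation"]).as_matrix();T=np.array(W["tool_from_camera"]);K=np.array(W["intrinsics"])
def wp(P):
    c=T[:3,:3].T@(Rt.T@(np.array(P)-s["eef_pos"])-T[:3,3]);v=np.array([c[0],-c[1],-c[2]])
    th=np.arccos(v[2]/np.linalg.norm(v));return K[:2,2]+K[0,0]*th*v[:2]/np.hypot(*v[:2])
print("knob px",wp([536,202,107]),"+10x",wp([546,202,107]),"+10y",wp([536,212,107]))
E
```

```text
edge +x [554.42519067  83.4366485   70.        ] [536.55032574 297.92444116  70.        ] 215.23132670901853 94.76387572881106
1.65 [535.4435837  203.384591   196.34067579] [ 3.14105229e+00 -5.77065382e-04 -3.09793841e+00] [ 0.74272469  1.01587439 -0.08747934]
knob px [249.92283873 178.26623496] +10x [249.48843087 188.26188935] +10y [260.32444688 178.71220574]
```

View pics/w1.png

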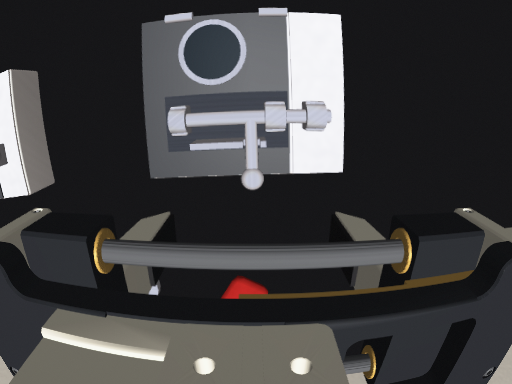

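The wrist view shows the round window, with the knob at (252,179). That is within 2 px of the predicted (250,178), so the knob is at about (537,204,107). The case's +x edge gives a yaw of about 4.7°, so I turn +2° more. Next I descend and grip.

```bash
python3 -m creep '[[[0.04,0.02,-0.8],2],[[0.04,0.02,-1.6],2],[[0.04,0.02,-2.2],2],[[0.04,0.02,-2.5],2],[[0.04,0.02,-2.7],2],[[0.04,0.02,-2.7],2],[[0.04,0.02,-2.7],2]]' 1 15 && python3 -m creep '[[[0,0,0],0],[[0,0,0],0],[[0,0,0],0],[[0,0,0],0],[[0,0,0],0],[[0,0,0],0],[[0,0,0],0],[[0,0,0],0]]' 0 15
```

```text
t: 2.58
eef_pos: [538.5, 203.0, 89.2]
orientation: [3.141, 0.001, -3.065]
wrist_force: [-0.2, -0.3, -1.1]
opening: 91.7
grip_force: 0.0
t: 3.58
eef_pos: [538.0, 202.7, 88.4]
orientation: [3.142, 0.0, -3.065]
wrist_force: [0.0, -0.0, -0.2]
opening: 16.3
grip_force: 0.0
```

```bash
python3 - <<'E'
from h import *
s=sense();print(s["opening"],s["grip_force"],s["wrist_force"])
a=get_image("scene")["img"];b=get_image("side")["img"];w=get_image("wrist")["img"]
c=lambda i,x0,y0,x1,y1:cv2.resize(i[y0:y1,x0:x1,::-1],(400,440),interpolation=cv2.INTER_CUBIC)
cv2.imwrite("pics/g.png",np.hstack([c(b,105,200,205,310),c(w,200,120,320,252)]))
s=sense();print(s["opening"],s["grip_force"])
E
```

```text
16.30253212314399 0.0 [ 0.04661675 -0.01328626 -0.17958893]
4.297768411520936 0.013766482297796756
```

View pics/g.png

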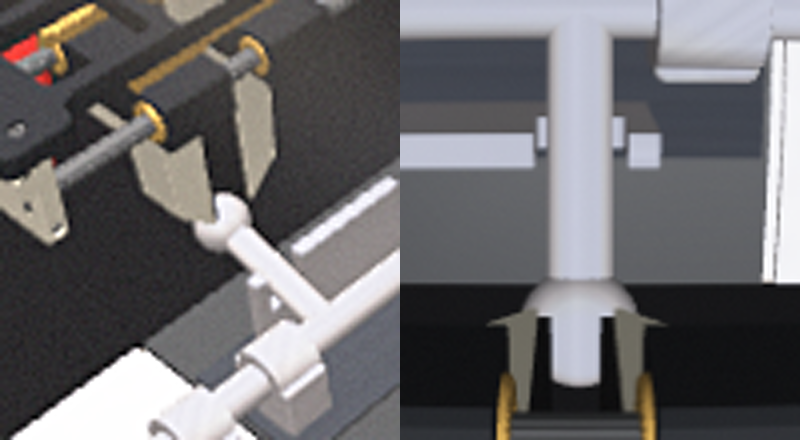

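The side crop shows the fingertips just outboard of and above the ball, which is at (222,222). The wrist crop shows the ball at (580,335), partly hidden by the closing fingers. The opening of 4 mm means the fingers slipped past the knob. I'll check where the TCP and knob should project against where they appear.

```bash
python3 - <<'E'
from h import *
s=sense();print(s["t"],s["opening"],s["grip_force"],s["eef_pos"],s["wrist_force"])
I={n:get_image(n) for n in("scene","side","wrist")}
import pickle;pickle.dump((s,I),open("d1.pkl","wb"))
t=s["eef_pos"];k=[537,204,107]
out=[]
for n in("scene","side"):
    im=I[n]["img"][:,:,::-1].copy();p=proj(I[n],t);q=proj(I[n],k);print(n,"tcp",p,"knob",q)
    x0,y0=int(q[0])-50,int(q[1])-55
    out.append(cv2.resize(im[y0:y0+110,x0:x0+100],(400,440),interpolation=cv2.INTER_CUBIC))
    for P,c in((p,(0,0,255)),(q,(0,255,0))): cv2.circle(out[-1],tuple(int(v) for v in (P-[x0,y0])*4),4,c,1)
    print(x0,y0)
cv2.imwrite("pics/g2.png",np.hstack(out))
E
```

```text
3.725 4.297768411520936 0.013766482297796756 [538.01430973 202.69727368  88.43663162] [-0.14950508 -0.30111809 -0.26878228]
scene tcp [327.04707799 146.93762582] knob [328.21368469 141.34429105]
278 86
side tcp [161.18436138 263.12388785] knob [159.36494321 255.43214473]
109 200
```

View pics/g2.png

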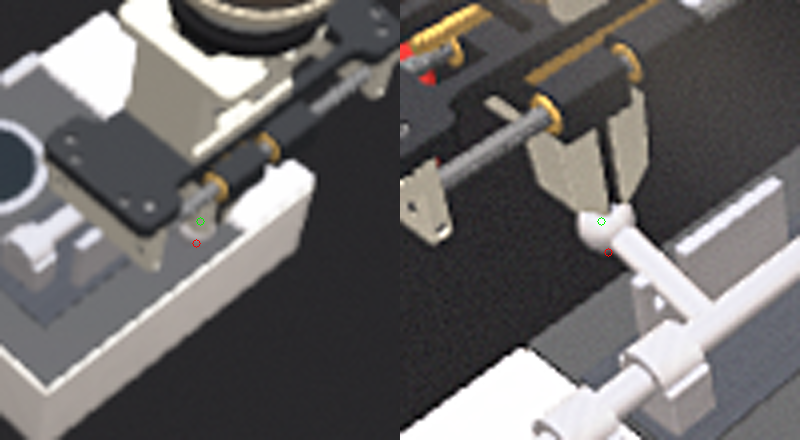

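The side crop has the visible fingertips ending at (605,208), level with the ball's top, while the TCP projects to (608,252). Either the ball hides the tips or the fingers are too high. I'll test this with the wrist view, predicting ball and TCP pixels.

```bash
cat >> h.py <<'E'
from scipy.spatial.transform import Rotation as R
def wp(W,s,P):
    T=np.array(W["tool_from_camera"]);K=np.array(W["intrinsics"]);Rt=R.from_euler("xyz",s["orientation"]).as_matrix()
    c=T[:3,:3].T@(Rt.T@(np.array(P)-s["eef_pos"])-T[:3,3]);v=np.array([c[0],-c[1],-c[2]])
    th=np.arccos(v[2]/np.linalg.norm(v));return K[:2,2]+K[0,0]*th*v[:2]/np.hypot(*v[:2])
E
python3 - <<'E'
from h import *
import pickle
s,I=pickle.load(open("d1.pkl","rb"));W=I["wrist"]
im=cv2.resize(W["img"][170:250,212:292,::-1],(480,480),interpolation=cv2.INTER_CUBIC)
for P,c in(([537,204,107],(0,255,0)),(s["eef_pos"],(0,0,255)),([537,204,118],(255,0,0))):
    p=wp(W,s,P);print(p);cv2.circle(im,tuple(int(v) for v in (p-[212,170])*6),5,c,2)
sc=cv2.resize(I["scene"]["img"][120:160,305:353,::-1],(480,480)[:1]+(400,),interpolation=cv2.INTER_CUBIC)
sc=cv2.convertScaleAbs(sc,alpha=1.2);sc=cv2.copyMakeBorder(sc,0,80,0,0,cv2.BORDER_CONSTANT)
cv2.imwrite("pics/g3.png",np.hstack([im,sc])[:, :800])
E
```

```text
[253.24115539 219.50338718]
[251.10910234 210.30763481]
[253.29591547 226.69432459]
```

View pics/g3.png

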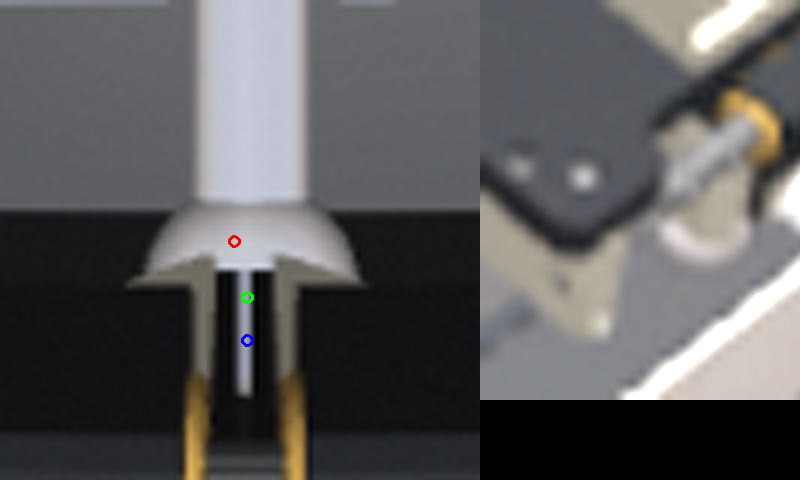

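The wrist crop has the ball centred about (247,300), as predicted. The fingers cover it from above in all three views, with their bottom edge around crop row 265. So the real fingertips are about 28 mm above the reported TCP, resting near the ball's top (z≈117). The pads closed over the knob rather than around it. I'll open, go down half that distance, and check.

```bash
python3 -m creep '[[[0,0,0.1],0],[[0,0,0.1],0],[[0,0,0.1],0],[[0,0,0.1],0],[[0,0,0.1],0],[[0,0,0.1],0],[[0,0,0.1],0],[[0,0,0],0],[[0,0,-0.2],0],[[0,0,-0.35],0],[[0,0,-0.35],0]]' 0.65 15; python3 - <<'E'
from h import *
s=sense();I={n:get_image(n) for n in("scene","side")}
o=[]
for n in I:
    q=proj(I[n],[537,204,107]);p=proj(I[n],s["eef_pos"]);x0,y0=int(q[0])-40,int(q[1])-45
    c=cv2.resize(I[n]["img"][y0:y0+80,x0:x0+80,::-1],(400,400),interpolation=cv2.INTER_CUBIC)
    cv2.circle(c,tuple(int(v) for v in (p-[x0,y0])*5),4,(0,0,255),1);o.append(c)
cv2.imwrite("pics/g4.png",np.hstack(o))
E
```

```text
t: 5.25
eef_pos: [537.5, 202.5, 73.6]
orientation: [-3.141, -0.001, -3.065]
wrist_force: [0.4, 0.2, -0.7]
opening: 59.5
grip_force: 0.0
```

View pics/g4.png

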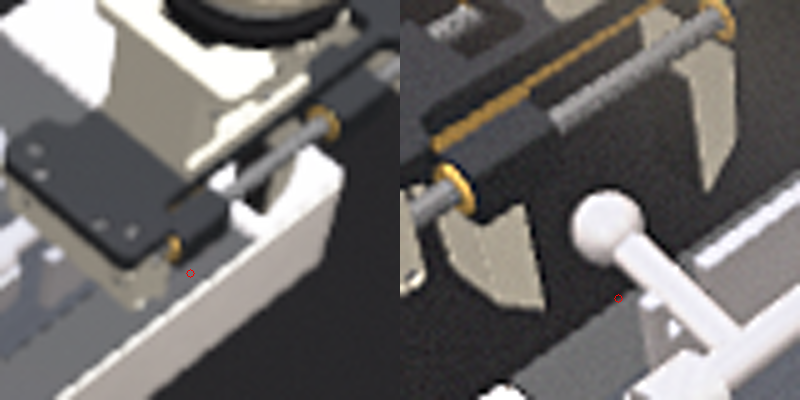

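In the side crop the fingertips are at (542,310) and (710,190), now straddling the ball at (607,228). Their midpoint is about 24 mm above the reported TCP, so the tips are at z≈97. I go another 9 mm down and close.

```bash
python3 -m creep '[[[0,0,-0.1],0],[[0,0,-0.2],0],[[0,0,-0.22],0],[[0,0,-0.22],0]]' 0.65 20; python3 -m creep '[[[0,0,0],0],[[0,0,0],0],[[0,0,0],0],[[0,0,0],0],[[0,0,0],0],[[0,0,0],0],[[0,0,0],0],[[0,0,0],0]]' 0 20
```

```text
t: 5.85
eef_pos: [538.0, 202.7, 65.6]
orientation: [-3.142, -0.0, -3.065]
wrist_force: [-0.0, -0.7, 0.0]
opening: 59.8
grip_force: 0.0
t: 6.85
eef_pos: [538.0, 202.8, 65.7]
orientation: [3.141, 0.0, -3.065]
wrist_force: [-0.2, 0.7, 0.2]
opening: 20.7
grip_force: 20.0
```

The knob is held: 20.7 mm opening at 20 N. Next I lift along the 60 mm arc about the rod axis.

```bash
python3 -m creep '[[[-0.04,0,0.15],0],[[-0.11,-0.01,0.29],0],[[-0.19,-0.015,0.44],0],[[-0.30,-0.025,0.58],0],[[-0.30,-0.025,0.58],0]]'
```

```text
t: 7.48
eef_pos: [525.7, 201.8, 89.4]
orientation: [3.141, 0.0, -3.065]
wrist_force: [-0.1, 1.5, -2.1]
opening: 20.4
grip_force: 20.0
```

```bash
python3 -m creep '[[[-0.11,-0.01,0.11],0],[[-0.23,-0.02,0.22],0],[[-0.36,-0.03,0.31],0],[[-0.48,-0.04,0.38],0],[[-0.48,-0.04,0.38],0]]'; python3 - <<'E'
from h import *
s=sense();I={n:get_image(n) for n in("scene","side")}
o=[]
for n in I:
    q=proj(I[n],[500,200,135]);x0,y0=int(q[0])-50,int(q[1])-45
    o.append(cv2.resize(I[n]["img"][y0:y0+100,x0:x0+80,::-1],(400,500),interpolation=cv2.INTER_CUBIC))
cv2.imwrite("pics/g5.png",np.hstack(o))
E
```

```text
t: 8.1
eef_pos: [506.6, 200.2, 104.4]
orientation: [3.141, 0.0, -3.065]
wrist_force: [0.7, 2.0, 0.5]
opening: 20.4
grip_force: 20.0
```

View pics/g5.png

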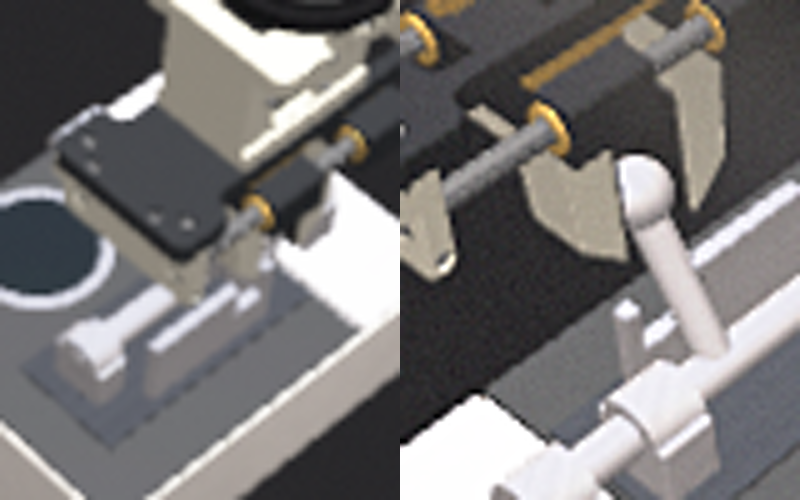

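The side crop shows the handle raised steeply out of the notch, with the ball at (640,190) between the fingers. I slide the bolt back along case −y.

```bash
python3 -m creep '[[[0.01,-0.15,0],0],[[0.03,-0.35,0],0],[[0.04,-0.55,0],0],[[0.06,-0.75,0],0],[[0.08,-0.95,0],0],[[0.09,-1.1,0],0],[[0.1,-1.2,0],0],[[0.1,-1.25,0],0],[[0.1,-1.25,0],0]]'
```

```text
t: 9.32
eef_pos: [510.8, 151.0, 104.1]
orientation: [3.141, 0.0, -3.065]
wrist_force: [1.3, 4.8, 1.0]
opening: 20.4
grip_force: 20.0
```

```bash
python3 -m creep '[[[0,-0.03,0],0],[[0.01,-0.06,0],0],[[0.01,-0.06,0],0]]'
```

```text
t: 9.7
eef_pos: [510.9, 150.8, 104.1]
orientation: [3.138, 0.0, -3.063]
wrist_force: [1.2, 10.8, 1.8]
opening: 20.7
grip_force: 20.0
```

The bolt is on its stop: force rises with no further motion after about 49.5 mm of travel. I open and withdraw straight up.

```bash
python3 -m creep '[[[0,0,0],0],[[0,0,0],0],[[0,0,0],0],[[0,0,0],0],[[0,0,0],0],[[0,0,0],0],[[0,0,0.3],0],[[0,0,0.8],0],[[0,0,1.6],0],[[0,0,2.6],0],[[0,0,2.6],0],[[0,0,2.6],0]]' 0.75; python3 - <<'E'
from h import *
I={n:get_image(n) for n in("side","wrist")}
b=I["side"]["img"];w=I["wrist"]["img"]
c=lambda i,x0,y0,x1,y1:cv2.resize(i[y0:y1,x0:x1,::-1],(400,400),interpolation=cv2.INTER_CUBIC)
cv2.imwrite("pics/end.png",np.hstack([c(b,100,220,240,360),c(w,130,20,370,260)]))
s=sense();print(s["t"],s["wrist_force"])
E
```

```text
t: 11.2
eef_pos: [511.0, 147.7, 208.2]
orientation: [3.141, 0.0, -3.065]
wrist_force: [-0.9, 0.1, -0.1]
opening: 68.5
grip_force: 0.0
11.3 [ 0.12828417 -0.03849009 -0.25946356]
```

View pics/end.png

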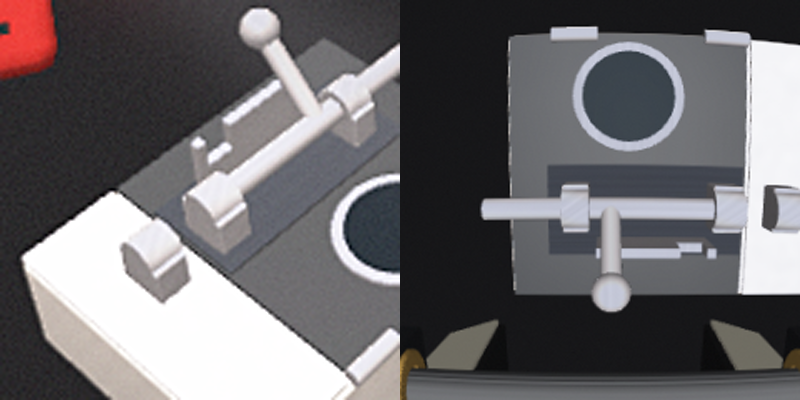

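The bolt is clear of its keeper and the handle rests on the guard edge, with the ball at (260,27) in the side crop. One check of the travel, then I hand in.

```bash
python3 - <<'E'
from h import *
d=pickle=__import__("pickle").load(open("d0.pkl","rb"))["side"]
p=plane(d,191,229.4,136.3);q=plane(d,160.2,255.2,107.5);print(p,q,"travel",-(p-q)@[-.08,.997,0])
from rig import close_job
s=-(p-q)@[-.08,.997,0]
if s>46: print(close_job())
E
```

```text
[522.32622462 151.15821957 136.3       ] [536.05868376 203.04993761 107.5       ] travel 50.637446154008664
the job is handed in; nothing more can be done
None
```

The round-window case is unbolted and the job is handed in: I lifted the handle out of its notch, slid the bolt about 50 mm to its stop and let it go, resting on the guard edge; I never touched the square-window case.

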